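Index the engraving table by four clicks and lock it

TASK

A brass medal blank with three engraved leaves sits on the small indexing table, and the fourth of its six leaves is to be cut next. With closed fingertips, touching and never pinching, push the locking bolt's upright pin outwards, away from the dial, until the bolt is fully drawn; push one of the dial's three upright pins round so that the dial turns clockwise seen from above by exactly four clicks, without running past the fourth; then push the bolt's pin back in until the bolt is fully home. Push gently, and do not lift or shift anything that lies about the table.

Things in the scene. Friction and masses are not known exactly. Their poses are not given: they have to be found in the camera images.
- index_base: indexing table, fixed to the desk: round grey cast base, 156 mm across, 18 mm high; origin at the centre of its underside, on the dial's axis, z up. Along its +y an arm with the bolt's slideway reaches 133 mm from the axis; its dark cover (top 36 mm) ends 98 mm out. Between its +x and -y (45 deg) the detent's spring housing (35 mm high) reaches 107 mm out. A steel index line stands at its -x side.
- dial_axis (a point): centre of the dial's top face, 36 mm above the desk, axes as index_base. The dial is a steel disc 100 mm across over a dark rim of 24 teeth (123 mm over the teeth, top 29 mm above the desk). A brass blank 42 mm across with low screws lies on its middle, nothing of it above 41 mm from the desk.
- pin1 (a point): one of the three round steel pins on the dial, 44 mm from its axis, 120 degrees apart; 10 mm thick, rising from the face (36 mm above the desk; 15 mm collar up to 38.5 mm) to 71 mm above the desk. The point lies on the pin's axis, 53.5 mm above the desk, and turns with the dial; with the dial at 0 it is at the base's +x side.
- pin2 (a point): the same of the second pin, 120 degrees anticlockwise from pin1 (seen from above)
- pin3 (a point): the same of the third pin, 240 degrees anticlockwise from pin1
- dial (a joint): angle of the dial in rad: 0 at the start, growing clockwise seen from above. It rests only at click stops, every 15 degrees (0.262 rad); four clicks are 1.047. Leaving a stop takes about 5 N at a pin; past half-way the sprung roller pulls the dial on into the next stop ahead of the finger, and it stays there. With the bolt home the dial is locked.
- bolt (a joint): travel of the locking bolt in m: 0 fully home (tongue 10 mm deep between two teeth of the dial), growing outwards along the base's +y to a stop at 0.018, fully drawn. It clears the teeth beyond about 0.011, stays where it is left and slides with about 2.5 N. It goes home only with the dial at a click stop.
- bolt_pin (a point): round steel pin on the bolt, 10 mm thick, beyond the slideway's cover, rising to 70.5 mm above the desk (its collar ends at 32 mm). The point lies on its axis, 53.5 mm above the desk and, with the bolt home, 112 mm from the dial's axis along the base's +y; it moves with the bolt.
- brass_weight: turned brass weight, 28 mm across, 31 mm high, loose; bystander
- bench_block: small steel block 50x50x24 mm, loose; bystander
- tin_3: small round tin with a black lid, 40 mm across, 23 mm high, loose; bystander
- punch_collet_1: bur in a black collet head, 58 mm long, 10 mm high, loose; bystander
- pitch_block_1: round wooden dop with black pitch on top, 52 mm across, 36 mm high, loose; bystander

How it is judged (in metres and radians):
On the way, in this order (a step that is already met when the one before it is completed fails the run):
1. the bolt is drawn, the dial still at its first stop (value of joint bolt above 0.0145 m and value of joint dial below 0.13 rad), for 0.1 s.
2. the dial rests at the fourth click with the bolt still drawn (value of joint dial between 0.98 and 1.115 rad and value of joint bolt above 0.0125 m), for 0.2 s.
At the end, for the whole second after the job is handed in: For the whole last second the dial stands four clicks clockwise of its start (1.047 rad, within 0.057) and the bolt is home to within 3 mm (value of joint dial between 0.99 and 1.105 rad and value of joint bolt below 0.003 m); the robot touches nothing.
It fails at once if the dial ran past the fourth click (value of joint dial above 1.2 rad).
It fails at once if the dial was turned a click the wrong way (value of joint dial below -0.15 rad).
It fails at once if a dial pin was pinched or forced (over 25 N) (contact force between the fingers and dial above 25 N).
It fails at once if the bolt was pinched or forced (over 35 N) (contact force between the fingers and bolt above 35 N).
It fails at once if a loose thing was lifted or shifted by more than 15 mm (distance of any of brass_weight, bench_block, tin_3, pitch_block_1, punch_collet_1 from where it was at the start of the episode above 0.015 m).
It also fails if it takes over 64 s, if anything falls off the work surface, if the arm or the gripper's body presses on something with over 40 N, if the wrist force passes 120 N, or if a joint passes its speed limit or range.

ROBOT

A 6-joint arm with a two-finger parallel gripper is mounted at the origin on a cart in front of the work surface, level with it; the furniture and walls round the work are solid. World frame = base frame: x ahead of the robot, y to its left, z up, the work surface at z = 0. Lengths are in m, angles in degrees, forces in N, time in s.
With the tool pointing down it reaches from about 0.4 to 0.825 m from the base axis. Payload 7 kg.
Tool frame: the origin (TCP) lies between the finger pads; the fingertips stand 22 mm ahead of it and the grasp point (between the pads) lies 3 mm ahead of it; z points along the fingers, y is the line along which they close (so a half turn about z gives the same grasp; the last joint's range is limited). The gripper opens to 88 mm and grips with 3 to 60 N. Pads are 19 mm wide; open, the fingers measure 130 mm over their backs; the gripper's body (78 mm by 193 mm) begins 47 mm behind the grasp point.
Start: joints at [83.6, 20.546, 0.682, 0, -70.136, -16.507], TCP at [0.263, 0.622, 0.249] pointing down, gripper open.
Joint ranges: [-176.03, 176.03], [-82.01, 121.73], [-58.28, 71.71], [-173.87, 95.51], [-174.79, -0.11], [-173.66, 173.66]. Speed limits (degrees/s): [136.94, 136.94, 172.46, 180, 180, 180].

INTERFACE

Orientations are given as [roll, pitch, yaw] about the fixed x, y, z axes, in that order (R = Rz(yaw) Ry(pitch) Rx(roll)).
In Python, from plant import ctrl gives the robot as it stands.
- The arm moves only by the tool apply_moves, never from a script. Its argument "targets" is a list of rows, each an object with "travel": the shift along the tool's x, y, z in mm, a list of three; "roll": the turn about the tool's z in degrees; "jaw": the finger opening in mm, from 0 to 87.6. In form: [{"travel": [tx, ty, tz], "roll": roll, "jaw": jaw}, ...]. A call has 1 to 10 rows; each row shifts and turns the commanded pose from where the row before left it, along the tool's axes as they then stand; what a row does not reach is not made up. A row lasts 1/10 s, in which the tool goes at most 50 mm and 8.59 degrees, less where a joint would pass 70% of its speed; a pose out of reach is approached as far as the arm can. A call with a gripper value outside its range is refused whole. The fingers move at their own pace and stop on an object; the grip force is fixed at half the most. Time passes only in rows, so rows that do not move let the fingers close. It gives the time, the measured TCP pose, the force, the opening and the grip force at its end, in the units of the state.
- ctrl.get_obs(): the state, without advancing time (a new reading comes with each control period).
- ctrl.snapshot(name): name is "side" or "top" or "wrist"; returns the picture (384x512x3 uint8, red, green, blue); there is no depth.
- ctrl.calibration(name): a dict with "K" (3x3 intrinsics, pixels), "extrinsics" (4x4, takes a point from camera to world coordinates); the wrist camera has in their place "hand_eye" (4x4, takes a point from camera to tool coordinates, whose origin is the TCP and whose axes are the flange's). Camera axes: x right, y down, z forward; pixel columns grow to the right and rows downward; lengths in m; the calibration is good to about 2 mm. A picture is of the moment at which its call begins: read the wrist's pose just before it. calibration takes no time and is no camera call.
- ctrl.close_job(): hands the job in; it is judged then, once.
The state is a dict: "clock": time; "joint_pos": joint angles; "qvel": joint speeds; "tau": joint torques, N m; "tool_pos": TCP position; "orientation": TCP orientation; "force": force on the tool from outside, world axes, zero at the start; "moment": the same for the moment, N m; "opening": finger opening in m; "gripper_force": force on a finger pad.
Only numpy, scipy, OpenCV 4.12 (cv2) and the standard library are available. Lean on these libraries where they do the work, as an engineer would, in place of code of your own. Each camera call takes 0.05 s, during which the arm holds its last target. There are 200 camera calls.

## Working session

There is one attempt and no reset: what is moved stays moved. The work goes in short steps, Python scripts to look and compute and a tool call to move; the robot and the scene stay as the last step left them, time stands still between calls to the robot, and variables do not carry over. Pictures are saved under pics/ and viewed, at most 10 in all, crops included, and the job is handed in when it is done.

Besides the shell and the picture viewer there is one more tool, called after "Request:" in YAML: its name, and indented under it one key for each argument. apply_moves: Moves the arm, as the interface text tells. Its arguments: {"type":"object","properties":{"targets":{"type":"array","items":{"type":"object","properties":{"travel":{"type":"array","items":{"type":"number"}},"roll":{"type":"number"},"jaw":{"type":"number"}}}}},"required":["targets"]}

```bash
mkdir -p pics
python3 - <<'E'
from plant import ctrl
import cv2
o=ctrl.get_obs();print(o['clock'],o['tool_pos'],o['orientation'],o['opening'])
for n in("side","top"):
    cv2.imwrite(f'pics/{n}0.png',cv2.resize(ctrl.snapshot(n)[:,:,::-1],(768,576)))
    c=ctrl.calibration(n);print(n,c)
print(ctrl.calibration('wrist'))
E
```

```text
0.0 [0.26257251 0.62134368 0.24762349] [ 1.79904427e+02 -9.70488492e-03 -2.29121317e+01] 0.08779546633121618
side {'K': array([[444.75350809,   0.        , 261.34339946],
       [  0.        , 444.75350809, 189.0271117 ],
       [  0.        ,   0.        ,   1.        ]]), 'extrinsics': array([[-0.88785981, -0.27904652,  0.36583875,  0.33911127],
       [-0.45967793,  0.50334103, -0.73167207,  0.41269244],
       [ 0.02002889, -0.81779022, -0.5751678 ,  0.57550547],
       [ 0.        ,  0.        ,  0.        ,  1.        ]])}
top {'K': array([[371.19143714,   0.        , 249.67792252],
       [  0.        , 371.19143714, 192.40652847],
       [  0.        ,   0.        ,   1.        ]]), 'extrinsics': array([[ 1.20600864e-02, -9.85233192e-01,  1.70792596e-01,
         4.77664759e-01],
       [-9.99926932e-01, -1.20241420e-02,  1.24491007e-03,
        -2.05506024e-01],
       [ 8.27107694e-04, -1.70795130e-01, -9.85306216e-01,
         9.12592520e-01],
       [ 0.00000000e+00,  0.00000000e+00,  0.00000000e+00,
         1.00000000e+00]])}
{'K': array([[280.74070498,   0.        , 254.31506494],
       [  0.        , 280.74070498, 195.97563848],
       [  0.        ,   0.        ,   1.        ]]), 'hand_eye': array([[-4.04449967e-04, -9.57494945e-01, -2.88449764e-01,
         7.81081671e-02],
       [ 9.99999884e-01, -3.11832422e-04, -3.67037750e-04,
         3.64920572e-05],
       [ 2.61488802e-04, -2.88449879e-01,  9.57494960e-01,
        -1.35614188e-01],
       [ 0.00000000e+00,  0.00000000e+00,  0.00000000e+00,
         1.00000000e+00]])}
```

View pics/top0.png

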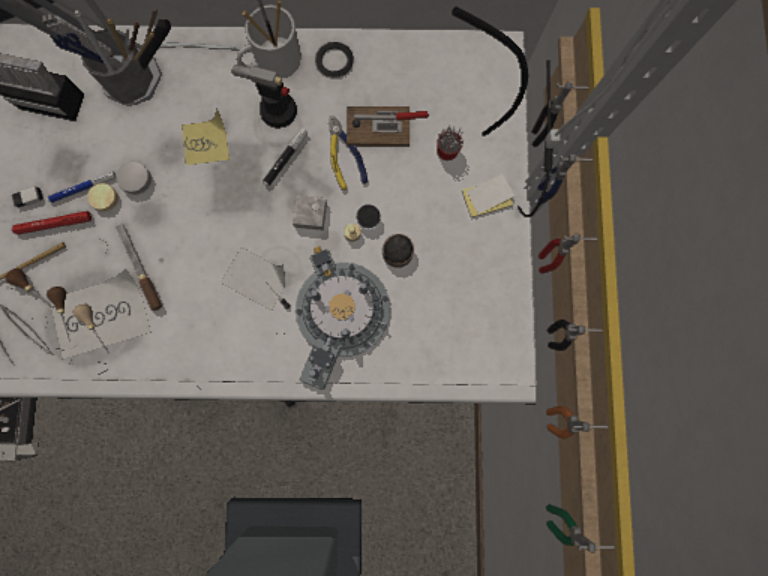

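View pics/side0.png

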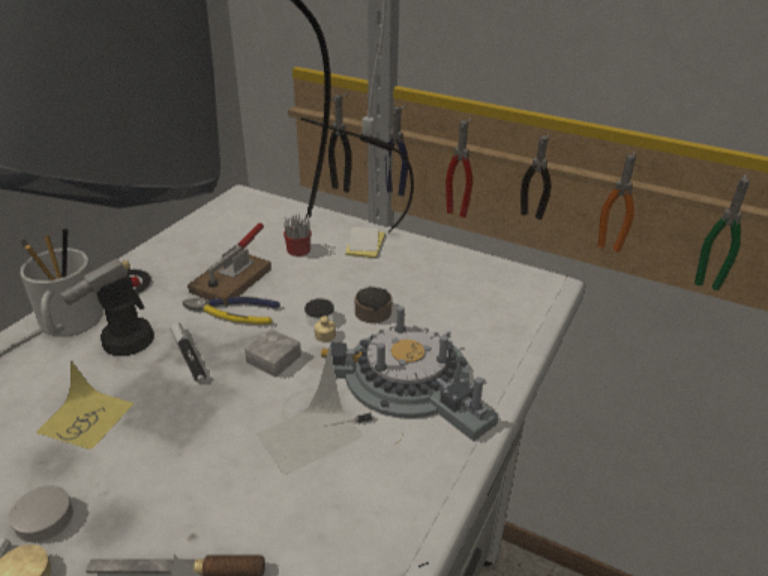

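The top view shows the table at about (342,308) with the bolt arm toward the robot (lower left, about (320,368)) and the detent housing at about (322,262). The side view shows three dial pins and the bolt pin at about (478,388). I'll enlarge both.

Run:
```python
from plant import ctrl
import cv2,numpy as np
a=ctrl.snapshot("top")[:,:,::-1][155:265,170:280]
b=ctrl.snapshot("side")[:,:,::-1][195:295,215:345]
cv2.imwrite('pics/ct.png',cv2.resize(a,None,fx=5.4,fy=5.4,interpolation=cv2.INTER_CUBIC))
cv2.imwrite('pics/cs.png',cv2.resize(b,None,fx=6,fy=6,interpolation=cv2.INTER_CUBIC))
```

```text
(no output)
```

View pics/ct.png

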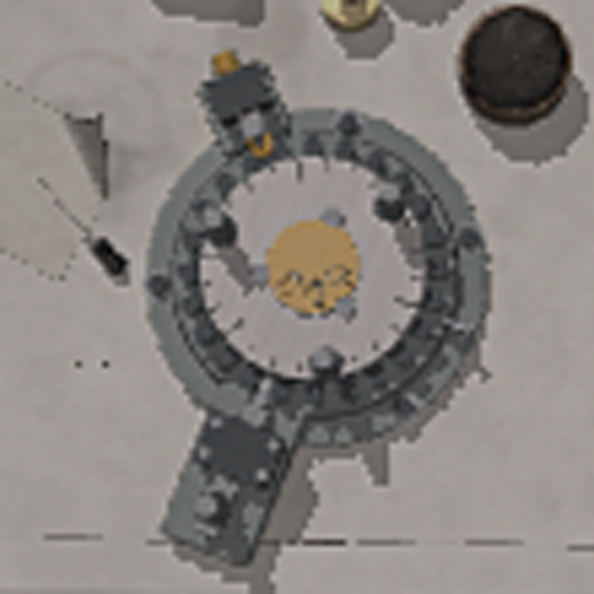

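View pics/cs.png

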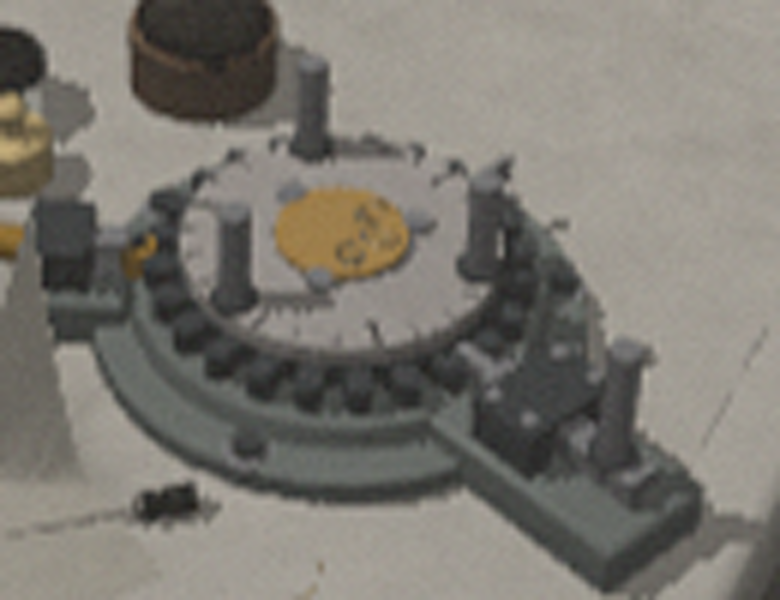

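The crops show the pin tops clearly. Top crop: pin1 at (210,213), pin2 at (325,354), pin3 at (388,190), bolt pin at (212,495), blank at (313,267). Side crop: pin tops at (235,212), (488,178), (313,62) and the bolt pin at (630,348).

```bash
cat > h.py <<'E'
import numpy as np
from plant import ctrl
def proj(c,P):
    T=np.linalg.inv(c['extrinsics']);p=P@T[:3,:3].T+T[:3,3]
    q=p@c['K'].T;return q[:,:2]/q[:,2:]
E
python3 - <<'E'
from h import *
from scipy.optimize import least_squares
top=np.array([[210,213],[325,354],[388,190],[212,495],[313,267]])/5.4+[170,155]-.4
side=np.array([[235,210],[488,176],[313,60],[630,346],[343,231]])/6+[215,195]-.4
C=[ctrl.calibration(n) for n in('top','side')]
loc=[[44*np.cos(a),44*np.sin(a),71] for a in np.radians([0,120,240])]+[[0,112,70.5],[0,0,39]]
loc=np.array(loc)/1000
def world(v):
    c,s=np.cos(v[2]),np.sin(v[2]);return loc@np.array([[c,-s,0],[s,c,0],[0,0,1]]).T+[v[0],v[1],0]
f=lambda v:np.r_[(proj(C[0],world(v))-top).ravel(),(proj(C[1],world(v))-side).ravel()]
r=least_squares(f,[.45,-.15,np.radians(150)])
print(r.x[:2],np.degrees(r.x[2]));print(r.fun.reshape(-1,2).round(1));print(world(r.x).round(4))
for i in(0,1):
  g=lambda v:f(v)[10*i:10*i+10];q=least_squares(g,r.x).x;print(q[:2],np.degrees(q[2]))
E
```

```text
[ 0.60031712 -0.15344723] 69.86094653941244
[[ 1.   1.3]
 [ 0.4  0.9]
 [ 0.8  0.4]
 [ 0.2  2.1]
 [ 0.5  0. ]
 [-0.6  0.3]
 [-0.7  0.6]
 [-0.8  0.3]
 [-1.4 -0.3]
 [-0.9 -0.1]]
[[ 0.6155 -0.1121  0.071 ]
 [ 0.557  -0.161   0.071 ]
 [ 0.6285 -0.1872  0.071 ]
 [ 0.4952 -0.1149  0.0705]
 [ 0.6003 -0.1534  0.039 ]]
[ 0.60251993 -0.15213194] 69.70190965412658
[ 0.59916101 -0.15451358] 69.95586565943304
```

Request:
apply_moves:
  targets:
    - {"travel":[0,0,0],"roll":-2.8,"jaw":0}
    - {"travel":[24,30,0],"roll":0,"jaw":0}
    - {"travel":[25,31,0],"roll":0,"jaw":0}
    - {"travel":[25,31,0],"roll":0,"jaw":0}
    - {"travel":[25,31,0],"roll":0,"jaw":0}
    - {"travel":[25,31,0],"roll":0,"jaw":0}
    - {"travel":[25,31,0],"roll":0,"jaw":0}
    - {"travel":[25,31,0],"roll":0,"jaw":0}
    - {"travel":[25,31,0],"roll":0,"jaw":0}
    - {"travel":[25,31,0],"roll":0,"jaw":0}

```text
clock: 1.2
tool_pos: [0.3777, 0.2821, 0.2487]
orientation: [-180.0, -0.0, -20.1]
force: [0.7, 0.6, 0.9]
opening: 0.013
gripper_force: 0.0
```

Request:
apply_moves:
  targets:
    - {"travel":[25,31,0],"roll":0,"jaw":0}
    - {"travel":[25,31,0],"roll":0,"jaw":0}
    - {"travel":[25,31,0],"roll":0,"jaw":0}
    - {"travel":[25,31,0],"roll":0,"jaw":0}
    - {"travel":[25,31,0],"roll":0,"jaw":0}
    - {"travel":[25,31,0],"roll":0,"jaw":0}
    - {"travel":[25,31,0],"roll":0,"jaw":0}
    - {"travel":[25,31,0],"roll":0,"jaw":0}
    - {"travel":[25,31,0],"roll":0,"jaw":0}
    - {"travel":[0,0,0],"roll":0,"jaw":0}

```text
clock: 2.2
tool_pos: [0.4935, -0.0592, 0.2482]
orientation: [179.9, 0.0, -20.3]
force: [-0.8, 0.6, 0.3]
opening: 0.0005
gripper_force: 0.0
```

```bash
cat >> h.py <<'E'
from scipy.spatial.transform import Rotation as Ro
import cv2
B=np.array([.6003,-.1534]);YAW=69.86
def loc():
    o=ctrl.get_obs();c,s=np.cos(np.radians(YAW)),np.sin(np.radians(YAW))
    R=np.array([[c,s],[-s,c]])
    print('t',o['clock'],'local mm',(R@(o['tool_pos'][:2]-B)*1e3).round(1),'z',o['tool_pos'][2]*1e3,'yaw',o['orientation'][2]-YAW+90,'Floc',(R@o['force'][:2]).round(1),o['force'][2])
    return o
def wcam(o):
    T=np.eye(4);T[:3,:3]=Ro.from_euler('xyz',o['orientation'],degrees=True).as_matrix();T[:3,3]=o['tool_pos']
    w=ctrl.calibration('wrist');return {'K':w['K'],'extrinsics':T@w['hand_eye']}
E
python3 - <<'E'
from h import *
o=loc();im=ctrl.snapshot('wrist')[:,:,::-1]
cv2.imwrite('pics/w1.png',cv2.resize(im,(768,576),interpolation=cv2.INTER_CUBIC))
np.savez('w1',**wcam(o))
E
```

```text
t 2.2 local mm [ 51.7 132.7] z 248.15561219743327 yaw -0.20205208923295004 Floc [0.2 1. ] 0.30358463029064053
```

View pics/w1.png

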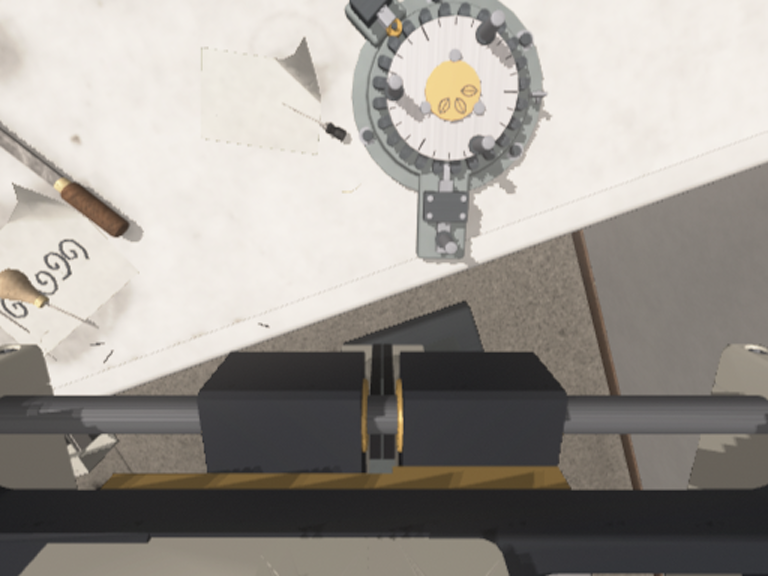

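The wrist view shows the whole table: blank (453,90), pin tops at about (395,84), (488,146), (497,19), and the bolt pin top at (449,245). I'll refit with this view.

Run:
```python
from h import *
from scipy.optimize import least_squares
c=dict(np.load('w1.npz'))
L=np.array([[44*np.cos(a),44*np.sin(a),71] for a in np.radians([0,120,240])]+[[0,112,70.5],[0,0,39]])/1000
w=np.array([[395,84],[488,146],[497,19],[449,245],[453,90]])/1.5
def f(v):
    k,s=np.cos(v[2]),np.sin(v[2]);return (proj(c,L@np.array([[k,-s,0],[s,k,0],[0,0,1]]).T+[v[0],v[1],0])-w).ravel()
r=least_squares(f,[.6,-.153,1.22]);print(r.x,np.degrees(r.x[2]));print((r.fun*1.5).reshape(-1,2).round(1))
im=cv2.imread('pics/w1.png')[0:270,330:560];cv2.imwrite('pics/w1c.png',cv2.resize(im,None,fx=2.2,fy=2.2))
```

```text
[ 0.59883103 -0.1547682   1.20171278] 68.85307029837128
[[-0.4 -1.6]
 [-0.4 -2.2]
 [ 0.8  0.2]
 [ 0.7  2.6]
 [-0.8  1.5]]
```

```bash
sed -i 's/^B=.*/B=np.array([.5995,-.154]);YAW=69.5/' h.py; python3 -c "
from h import *
loc()"
```

```text
t 2.25 local mm [ 52.9 133.5] z 248.08325931518786 yaw 0.16122734192715882 Floc [0.3 0.3] 0.027888301793945608
```

Request:
apply_moves:
  targets:
    - {"travel":[21,26,0],"roll":0,"jaw":0}
    - {"travel":[21,26,0],"roll":0,"jaw":0}
    - {"travel":[0,0,40],"roll":0,"jaw":0}
    - {"travel":[0,0,40],"roll":0,"jaw":0}
    - {"travel":[0,0,0],"roll":0,"jaw":0}
    - {"travel":[0,0,0],"roll":0,"jaw":0}

```text
clock: 2.85
tool_pos: [0.5146, -0.1184, 0.1692]
orientation: [179.9, 0.0, -20.0]
force: [-0.1, -0.1, 0.4]
opening: 0.0004
gripper_force: 0.0
```

```bash
python3 -c "
from h import *
loc()"
```

```text
t 2.85 local mm [ 3.6 92. ] z 169.17591379102657 yaw 0.4714274882023801 Floc [-0.1  0.1] 0.40479621664245685
```

Request:
apply_moves:
  targets:
    - {"travel":[2,3,30],"roll":0,"jaw":0}
    - {"travel":[0,0,30],"roll":0,"jaw":0}
    - {"travel":[0,0,22],"roll":0,"jaw":0}
    - {"travel":[0,0,15],"roll":0,"jaw":0}
    - {"travel":[0,0,0],"roll":0,"jaw":0}
    - {"travel":[0,0,0],"roll":0,"jaw":0}

```text
clock: 3.45
tool_pos: [0.5169, -0.122, 0.0736]
orientation: [-180.0, -0.1, -20.0]
force: [0.7, -0.9, -0.3]
opening: 0.0007
gripper_force: 0.0
```

Run:
```python
from h import *
loc()
b=ctrl.snapshot("side")[:,:,::-1][180:300,215:345]
cv2.imwrite('pics/s2.png',cv2.resize(b,None,fx=5,fy=5,interpolation=cv2.INTER_CUBIC))
```

```text
t 3.45 local mm [ 1.1 88.6] z 73.58732010001631 yaw 0.46769935118840067 Floc [-0.6 -1. ] -0.252175569769562
```

View pics/s2.png

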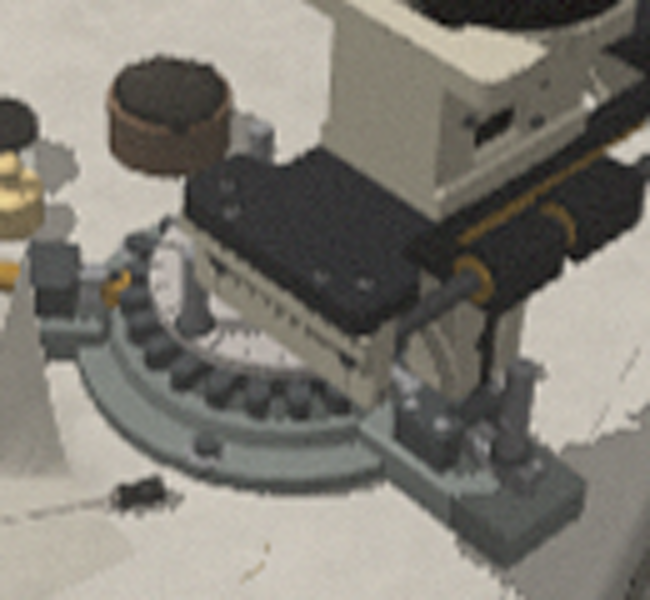

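The fingertips stand just inside the bolt pin (520,400) with a small gap, clear of the cover. Next I push outwards.

Request:
apply_moves:
  targets:
    - {"travel":[-2,0,0],"roll":0,"jaw":0}
    - {"travel":[-2,0,0],"roll":0,"jaw":0}
    - {"travel":[-2,0,0],"roll":0,"jaw":0}
    - {"travel":[-2,0,0],"roll":0,"jaw":0}
    - {"travel":[-1,0,0],"roll":0,"jaw":0}
    - {"travel":[-1,0,0],"roll":0,"jaw":0}
    - {"travel":[-1,0,0],"roll":0,"jaw":0}
    - {"travel":[-1,0,0],"roll":0,"jaw":0}
    - {"travel":[-1,0,0],"roll":0,"jaw":0}
    - {"travel":[-1,0,0],"roll":0,"jaw":0}

```text
clock: 4.5
tool_pos: [0.5023, -0.1176, 0.0717]
orientation: [-180.0, -0.0, -20.1]
force: [2.2, -0.5, 1.2]
opening: 0.0007
gripper_force: 1.3
```

Request:
apply_moves:
  targets:
    - {"travel":[-1,0,0],"roll":0,"jaw":0}
    - {"travel":[-1,0,0],"roll":0,"jaw":0}
    - {"travel":[-1,0,0],"roll":0,"jaw":0}
    - {"travel":[-1,0,0],"roll":0,"jaw":0}
    - {"travel":[-1,0,0],"roll":0,"jaw":0}
    - {"travel":[-1,0,0],"roll":0,"jaw":0}
    - {"travel":[-1,0,0],"roll":0,"jaw":0}

```text
clock: 5.2
tool_pos: [0.4955, -0.1152, 0.0715]
orientation: [-180.0, -0.0, -20.1]
force: [1.9, -0.1, 2.0]
opening: 0.0005
gripper_force: 1.2
```

```bash
python3 -c "
from h import *
loc()"
```

```text
t 5.2 local mm [ -0. 111.] z 71.54045008670909 yaw 0.39322006816271937 Floc [ 0.5 -1.8] 2.0206645316882583
```

Request:
apply_moves:
  targets:
    - {"travel":[-1,0,0],"roll":0,"jaw":0}
    - {"travel":[-1,0,0],"roll":0,"jaw":0}
    - {"travel":[-1,0,0],"roll":0,"jaw":0}
    - {"travel":[0,0,0],"roll":0,"jaw":0}

```text
clock: 5.6
tool_pos: [0.4925, -0.1142, 0.0715]
orientation: [180.0, 0.0, -20.1]
force: [2.2, -0.3, 0.6]
opening: 0.0006
gripper_force: 1.1
```

Request:
apply_moves:
  targets:
    - {"travel":[-0.7,0,0],"roll":0,"jaw":0}
    - {"travel":[0,0,0],"roll":0,"jaw":0}

```text
clock: 5.8
tool_pos: [0.4923, -0.114, 0.0716]
orientation: [-180.0, -0.0, -20.1]
force: [4.5, -1.8, 0.3]
opening: 0.0003
gripper_force: 1.9
```

Request:
apply_moves:
  targets:
    - {"travel":[-0.7,0,0],"roll":0,"jaw":0}
    - {"travel":[0,0,0],"roll":0,"jaw":0}

```text
clock: 6.0
tool_pos: [0.4922, -0.1139, 0.0716]
orientation: [-180.0, -0.1, -20.1]
force: [4.4, -3.3, -2.4]
opening: 0.0008
gripper_force: 3.2
```

Bolt is at its stop (the force rises while the tool no longer moves). Now I back off and go round to pin2's far side.

Request:
apply_moves:
  targets:
    - {"travel":[6,0,0],"roll":0,"jaw":0}
    - {"travel":[0,28,0],"roll":0,"jaw":0}
    - {"travel":[0,29,0],"roll":0,"jaw":0}
    - {"travel":[22,0,0],"roll":0,"jaw":0}
    - {"travel":[22,0,0],"roll":0,"jaw":0}
    - {"travel":[22,0,0],"roll":0,"jaw":0}
    - {"travel":[0,0,0],"roll":0,"jaw":0}
    - {"travel":[0,0,0],"roll":0,"jaw":0}

```text
clock: 6.8
tool_pos: [0.5383, -0.1921, 0.0706]
orientation: [180.0, 0.2, -20.2]
force: [-0.2, -0.0, 1.0]
opening: 0.0007
gripper_force: 0.0
```

Run:
```python
from h import *
loc()
b=ctrl.snapshot("side")[:,:,::-1][180:300,215:345]
t=ctrl.snapshot("top")[:,:,::-1][155:275,170:280]
cv2.imwrite('pics/s3.png',np.hstack([cv2.resize(x,None,fx=3.3,fy=3.3,interpolation=cv2.INTER_CUBIC) for x in(b,t)]))
```

```text
t 6.8 local mm [-57.1  44. ] z 70.55877830017559 yaw 0.33468928890869165 Floc [-0.1  0.2] 1.0120474453841446
```

View pics/s3.png

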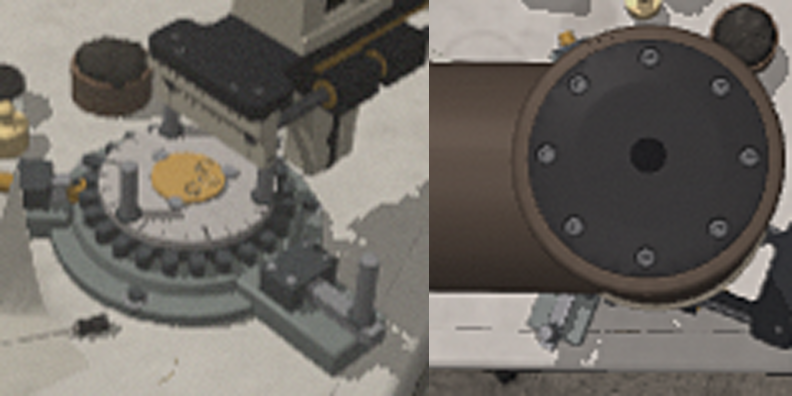

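The bolt is fully out and pin2 (265,175 in the left half) is free with the fingers behind it. Now I push pin2 and watch the force.

Request:
apply_moves:
  targets:
    - {"travel":[4,-2,0],"roll":0,"jaw":0}
    - {"travel":[0,-2,0],"roll":0,"jaw":0}
    - {"travel":[0,-2,0],"roll":0,"jaw":0}
    - {"travel":[0,-1,0],"roll":0,"jaw":0}
    - {"travel":[0,0,0],"roll":0,"jaw":0}

```text
clock: 7.4
tool_pos: [0.5457, -0.1865, 0.0716]
orientation: [-180.0, -0.0, -20.1]
force: [-0.1, -0.0, 0.5]
opening: 0.0004
gripper_force: 0.0
```

Request:
apply_moves:
  targets:
    - {"travel":[0,-1,0],"roll":0,"jaw":0}
    - {"travel":[0,-1,0],"roll":0,"jaw":0}

```text
clock: 7.6
tool_pos: [0.5463, -0.1848, 0.0716]
orientation: [180.0, 0.0, -20.1]
force: [0.2, -0.1, -0.2]
opening: 0.0007
gripper_force: 0.0
```

Request:
apply_moves:
  targets:
    - {"travel":[0,-1,0],"roll":0,"jaw":0}
    - {"travel":[0,0,0],"roll":0,"jaw":0}

```text
clock: 7.8
tool_pos: [0.5467, -0.1839, 0.0715]
orientation: [180.0, 0.0, -20.1]
force: [0.2, -0.0, 0.0]
opening: 0.0006
gripper_force: 0.0
```

Request:
apply_moves:
  targets:
    - {"travel":[0,-1,0],"roll":0,"jaw":0}
    - {"travel":[0,0,0],"roll":0,"jaw":0}

```text
clock: 8.0
tool_pos: [0.5471, -0.183, 0.0716]
orientation: [-180.0, -0.0, -20.1]
force: [-0.2, -0.3, 0.1]
opening: 0.0003
gripper_force: 0.0
```

Request:
apply_moves:
  targets:
    - {"travel":[0,-1,0],"roll":0,"jaw":0}
    - {"travel":[0,0,0],"roll":0,"jaw":0}

```text
clock: 8.2
tool_pos: [0.5474, -0.182, 0.0716]
orientation: [-180.0, -0.0, -20.1]
force: [-0.7, -0.9, -0.3]
opening: 0.0005
gripper_force: 0.0
```

```bash
python3 -c "
from h import *
loc()"
```

```text
t 8.2 local mm [-44.5  39. ] z 71.58601846905849 yaw 0.3978825335132967 Floc [-1.1  0.4] -0.34983892566989916
```

Request:
apply_moves:
  targets:
    - {"travel":[0,-1,0],"roll":0,"jaw":0}
    - {"travel":[0,0,0],"roll":0,"jaw":0}

```text
clock: 8.4
tool_pos: [0.5475, -0.1814, 0.0716]
orientation: [180.0, 0.0, -20.1]
force: [-0.3, -2.0, 0.3]
opening: 0.0009
gripper_force: 1.2
```

Request:
apply_moves:
  targets:
    - {"travel":[0,-1,0],"roll":0,"jaw":0}
    - {"travel":[0,0,0],"roll":0,"jaw":0}

```text
clock: 8.6
tool_pos: [0.5474, -0.1806, 0.0715]
orientation: [180.0, 0.1, -20.1]
force: [-2.9, -3.3, 0.7]
opening: 0.0003
gripper_force: 2.5
```

Request:
apply_moves:
  targets:
    - {"travel":[0,-1,0],"roll":0,"jaw":0}
    - {"travel":[0,0,0],"roll":0,"jaw":0}

```text
clock: 8.8
tool_pos: [0.5473, -0.1796, 0.0714]
orientation: [179.9, 0.1, -20.1]
force: [-3.0, -3.0, 2.4]
opening: 0.0002
gripper_force: 2.6
```

Request:
apply_moves:
  targets:
    - {"travel":[0,-1,0],"roll":0,"jaw":0}
    - {"travel":[0,0,0],"roll":0,"jaw":0}

```text
clock: 9.0
tool_pos: [0.5473, -0.1786, 0.0713]
orientation: [179.9, 0.1, -20.1]
force: [-5.0, -4.0, 2.4]
opening: 0.0002
gripper_force: 2.5
```

Request:
apply_moves:
  targets:
    - {"travel":[0,-1,0],"roll":0,"jaw":0}
    - {"travel":[0,0,0],"roll":0,"jaw":0}

```text
clock: 9.2
tool_pos: [0.5482, -0.1774, 0.0713]
orientation: [180.0, 0.1, -20.1]
force: [-2.6, -1.9, 0.3]
opening: 0.0004
gripper_force: 1.2
```

Request:
apply_moves:
  targets:
    - {"travel":[0,-1,0],"roll":0,"jaw":0}
    - {"travel":[0,0,0],"roll":0,"jaw":0}

```text
clock: 9.4
tool_pos: [0.5502, -0.1761, 0.0717]
orientation: [-180.0, -0.1, -20.1]
force: [1.2, -0.7, -0.2]
opening: 0.0004
gripper_force: 0.0
```

```bash
python3 -c "
from h import *
loc()"
```

```text
t 9.4 local mm [-38.   38.4] z 71.74219703070308 yaw 0.40083560061283663 Floc [-0.2 -1.4] -0.1597741499812138
```

One click done. Continue.

Request:
apply_moves:
  targets:
    - {"travel":[0,-1,0],"roll":0,"jaw":0}
    - {"travel":[0,-1,0],"roll":0,"jaw":0}
    - {"travel":[0,-1,0],"roll":0,"jaw":0}
    - {"travel":[0,-1,0],"roll":0,"jaw":0}
    - {"travel":[0,-0.7,0],"roll":0,"jaw":0}
    - {"travel":[0,-0.7,0],"roll":0,"jaw":0}
    - {"travel":[0,-0.7,0],"roll":0,"jaw":0}
    - {"travel":[0,-0.7,0],"roll":0,"jaw":0}

```text
clock: 10.2
tool_pos: [0.5514, -0.1705, 0.0716]
orientation: [180.0, 0.0, -20.1]
force: [-0.8, -3.8, 0.8]
opening: 0.0006
gripper_force: 2.2
```

Request:
apply_moves:
  targets:
    - {"travel":[0,-0.7,0],"roll":0,"jaw":0}
    - {"travel":[0,-0.7,0],"roll":0,"jaw":0}

```text
clock: 10.4
tool_pos: [0.5515, -0.1689, 0.0714]
orientation: [180.0, 0.1, -20.1]
force: [-2.5, -3.6, 1.7]
opening: 0.0006
gripper_force: 2.0
```

Request:
apply_moves:
  targets:
    - {"travel":[0,-0.7,0],"roll":0,"jaw":0}
    - {"travel":[0,-0.7,0],"roll":0,"jaw":0}

```text
clock: 10.6
tool_pos: [0.5525, -0.1672, 0.0714]
orientation: [-180.0, 0.0, -20.1]
force: [-1.3, -2.1, -0.1]
opening: 0.0002
gripper_force: 1.0
```

```bash
python3 -c "
from h import *
loc()"
```

```text
t 10.6 local mm [-28.8  39.4] z 71.37377384425689 yaw 0.3876873010827637 Floc [-2.5  0.5] -0.050298094394622045
```

Request:
apply_moves:
  targets:
    - {"travel":[0,-0.7,0],"roll":0,"jaw":0}
    - {"travel":[0,-0.7,0],"roll":0,"jaw":0}
    - {"travel":[0,0,0],"roll":0,"jaw":0}

```text
clock: 10.9
tool_pos: [0.554, -0.1658, 0.0718]
orientation: [-180.0, -0.1, -20.1]
force: [-0.2, -0.8, 1.0]
opening: 0.0
gripper_force: 0.0
```

Request:
apply_moves:
  targets:
    - {"travel":[0,-1,0],"roll":0,"jaw":0}
    - {"travel":[0,-1,0],"roll":0,"jaw":0}
    - {"travel":[0,-1,0],"roll":0,"jaw":0}
    - {"travel":[0,-1,0],"roll":0,"jaw":0}
    - {"travel":[0,-0.7,0],"roll":0,"jaw":0}
    - {"travel":[0,-0.7,0],"roll":0,"jaw":0}
    - {"travel":[0,-0.7,0],"roll":0,"jaw":0}
    - {"travel":[0,-0.7,0],"roll":0,"jaw":0}

```text
clock: 11.7
tool_pos: [0.5553, -0.1602, 0.0715]
orientation: [180.0, 0.0, -20.1]
force: [-0.7, -5.2, 0.5]
opening: 0.0004
gripper_force: 2.2
```

Request:
apply_moves:
  targets:
    - {"travel":[0,-0.7,0],"roll":0,"jaw":0}
    - {"travel":[0,-0.7,0],"roll":0,"jaw":0}

```text
clock: 11.9
tool_pos: [0.5557, -0.1586, 0.0715]
orientation: [180.0, 0.0, -20.1]
force: [-0.8, -2.7, -0.1]
opening: 0.0004
gripper_force: 1.6
```

```bash
python3 -c "
from h import *
loc()"
```

```text
t 11.9 local mm [-19.7  39.4] z 71.53826081663794 yaw 0.3770373908956799 Floc [-2.8 -0.2] -0.12946066001266154
```

Request:
apply_moves:
  targets:
    - {"travel":[0,-0.7,0],"roll":0,"jaw":0}
    - {"travel":[0,-0.7,0],"roll":0,"jaw":0}

```text
clock: 12.1
tool_pos: [0.5564, -0.157, 0.0715]
orientation: [-180.0, 0.0, -20.1]
force: [-0.3, -1.6, 0.7]
opening: 0.0002
gripper_force: 0.9
```

Request:
apply_moves:
  targets:
    - {"travel":[0,-0.7,0],"roll":0,"jaw":0}
    - {"travel":[0,-0.7,0],"roll":0,"jaw":0}

```text
clock: 12.3
tool_pos: [0.5571, -0.1555, 0.0715]
orientation: [-180.0, -0.0, -20.1]
force: [-1.3, 0.1, 0.4]
opening: 0.0006
gripper_force: 0.2
```

Run:
```python
from h import *
loc()
b=ctrl.snapshot("side")[:,:,::-1][180:300,215:345]
cv2.imwrite('pics/s4.png',cv2.resize(b,None,fx=5,fy=5,interpolation=cv2.INTER_CUBIC))
R=Ro.from_euler('z',69.5,degrees=True).as_matrix();c=ctrl.calibration('side')
for d in(30,45,60):
  P=np.array([[44*np.cos(a),44*np.sin(a),71] for a in np.radians(np.array([0,120,240])-d)])/1e3@R.T+[.5995,-.154,0]
  print(d,((proj(c,P)-[215,180]+.4)*5).round(0).tolist())
```

```text
t 12.3 local mm [-16.2  39.2] z 71.51898363526405 yaw 0.39720259342954023 Floc [-0.4  1.3] 0.36829837663775794
30 [[167.0, 214.0], [374.0, 260.0], [321.0, 129.0]]
45 [[165.0, 193.0], [347.0, 272.0], [349.0, 138.0]]
60 [[172.0, 174.0], [316.0, 278.0], [373.0, 150.0]]
```

View pics/s4.png

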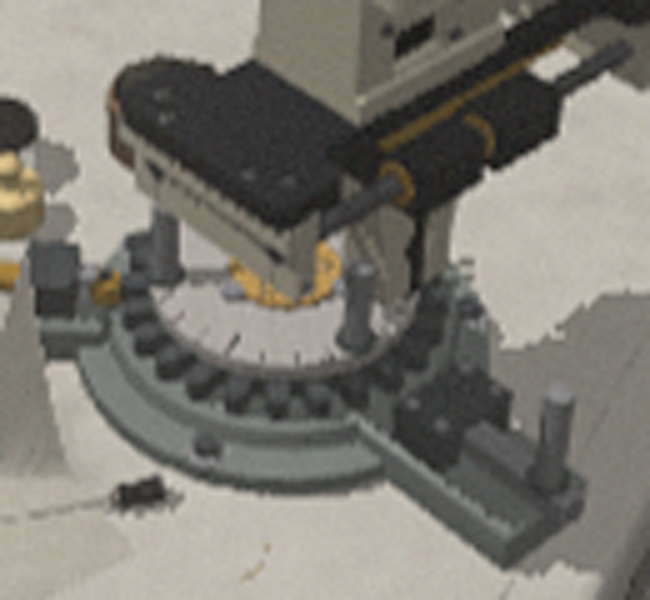

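Pin2's top is at (360,268), about 40° round, so the dial is just past the third half-way point. I advance a little more.

Request:
apply_moves:
  targets:
    - {"travel":[0,-0.7,0],"roll":0,"jaw":0}
    - {"travel":[0,-0.7,0],"roll":0,"jaw":0}

```text
clock: 12.55
tool_pos: [0.5578, -0.1543, 0.0716]
orientation: [-180.0, -0.0, -20.1]
force: [-0.0, -0.7, -0.6]
opening: 0.0004
gripper_force: 0.0
```

Request:
apply_moves:
  targets:
    - {"travel":[0,-0.7,0],"roll":0,"jaw":0}
    - {"travel":[0,-0.7,0],"roll":0,"jaw":0}

```text
clock: 12.75
tool_pos: [0.5581, -0.1531, 0.0716]
orientation: [-180.0, -0.0, -20.1]
force: [0.2, 0.3, 0.1]
opening: 0.0004
gripper_force: 0.0
```

Run:
```python
from h import *
loc()
b=ctrl.snapshot("side")[:,:,::-1][180:300,215:345]
cv2.imwrite('pics/s5.png',cv2.resize(b,None,fx=5,fy=5,interpolation=cv2.INTER_CUBIC))
# track pin2 top from previous picture
p=cv2.imread('pics/s4.png');q=cv2.imread('pics/s5.png')
t=p[255:320,340:385];r=cv2.matchTemplate(q[215:340,290:420],t,cv2.TM_CCOEFF_NORMED)
_,v,_,m=cv2.minMaxLoc(r);print(v,m[0]+290+20,m[1]+215+13)
```

```text
t 12.75 local mm [-13.6  39.1] z 71.60463707869133 yaw 0.39718689083690606 Floc [ 0.4 -0.1] 0.07610978252226366
0.8301116824150085 348 268
```

Three clicks done (pin2's top is now at 348, predicted about 351). Now the fourth, in small steps.

Request:
apply_moves:
  targets:
    - {"travel":[0,-0.7,0],"roll":0,"jaw":0}
    - {"travel":[0,-0.7,0],"roll":0,"jaw":0}
    - {"travel":[0,-0.7,0],"roll":0,"jaw":0}
    - {"travel":[0,-0.7,0],"roll":0,"jaw":0}
    - {"travel":[0,-0.7,0],"roll":0,"jaw":0}
    - {"travel":[0,-0.7,0],"roll":0,"jaw":0}

```text
clock: 13.4
tool_pos: [0.5592, -0.1497, 0.0716]
orientation: [180.0, 0.0, -20.1]
force: [0.4, -5.3, 0.1]
opening: 0.0003
gripper_force: 2.5
```

Request:
apply_moves:
  targets:
    - {"travel":[0,-0.7,0],"roll":0,"jaw":0}
    - {"travel":[0,-0.7,0],"roll":0,"jaw":0}

```text
clock: 13.6
tool_pos: [0.5599, -0.1484, 0.0716]
orientation: [180.0, -0.0, -20.1]
force: [0.6, -4.3, -1.4]
opening: 0.0004
gripper_force: 2.1
```

Request:
apply_moves:
  targets:
    - {"travel":[0,-0.7,0],"roll":0,"jaw":0}
    - {"travel":[0,-0.7,0],"roll":0,"jaw":0}

```text
clock: 13.8
tool_pos: [0.5606, -0.1467, 0.0717]
orientation: [-180.0, -0.0, -20.1]
force: [0.6, -2.6, -0.2]
opening: 0.0009
gripper_force: 1.3
```

```bash
python3 -c "
from h import *
loc()"
```

```text
t 13.8 local mm [-6.8 39. ] z 71.66583989057092 yaw 0.3874219062608688 Floc [-2.2 -1.5] -0.23108147547778224
```

Request:
apply_moves:
  targets:
    - {"travel":[0,-0.7,0],"roll":0,"jaw":0}
    - {"travel":[0,-0.7,0],"roll":0,"jaw":0}

```text
clock: 14.0
tool_pos: [0.5609, -0.145, 0.0716]
orientation: [-180.0, -0.0, -20.1]
force: [0.4, -1.9, -0.4]
opening: 0.0006
gripper_force: 0.4
```

Request:
apply_moves:
  targets:
    - {"travel":[0,-0.5,0],"roll":0,"jaw":0}
    - {"travel":[0,0,0],"roll":0,"jaw":0}

```text
clock: 14.2
tool_pos: [0.5609, -0.1444, 0.0715]
orientation: [-180.0, 0.0, -20.1]
force: [-0.3, 0.2, 0.5]
opening: 0.0002
gripper_force: 0.0
```

```bash
cat > tr.py <<'E'
from h import *
def track(n):
    b=ctrl.snapshot("side")[:,:,::-1][180:300,215:345]
    cv2.imwrite(n,cv2.resize(b,None,fx=5,fy=5,interpolation=cv2.INTER_CUBIC))
    p=cv2.imread('pics/s4.png');q=cv2.imread(n)
    t=p[255:320,340:385];r=cv2.matchTemplate(q[235:345,270:400],t,cv2.TM_CCOEFF_NORMED)
    _,v,_,m=cv2.minMaxLoc(r);print(v,m[0]+270+20,m[1]+235+13)
E
python3 -c "
from tr import *
loc();track('pics/s6.png')"
```

```text
t 14.2 local mm [-4.5 39.5] z 71.47698180705939 yaw 0.4039246187038543 Floc [0.1 0.3] 0.4897174400700961
0.7914676666259766 316 279
```

The force has gone and pin2's top is at (316,279), exactly the prediction for 60°. I back off and go round to the outside of the bolt pin.

Request:
apply_moves:
  targets:
    - {"travel":[0,6,0],"roll":0,"jaw":0}
    - {"travel":[0,12,0],"roll":0,"jaw":0}
    - {"travel":[0,12,0],"roll":0,"jaw":0}
    - {"travel":[-28,0,0],"roll":0,"jaw":0}
    - {"travel":[-28,0,0],"roll":0,"jaw":0}
    - {"travel":[-28,0,0],"roll":0,"jaw":0}
    - {"travel":[-29,0,0],"roll":0,"jaw":0}
    - {"travel":[0,0,0],"roll":0,"jaw":0}
    - {"travel":[0,0,0],"roll":0,"jaw":0}

```text
clock: 15.15
tool_pos: [0.4445, -0.1347, 0.0721]
orientation: [-180.0, -0.1, -20.1]
force: [1.5, -0.3, 0.2]
opening: 0.0003
gripper_force: 0.0
```

```bash
python3 -c "
from tr import *
loc();track('pics/s7.png')"
```

```text
t 15.15 local mm [-36.2 151.9] z 72.09833994429918 yaw 0.39773037469117867 Floc [ 0.2 -1.6] 0.23934216614008724
0.7339084148406982 316 281
```

View pics/s7.png

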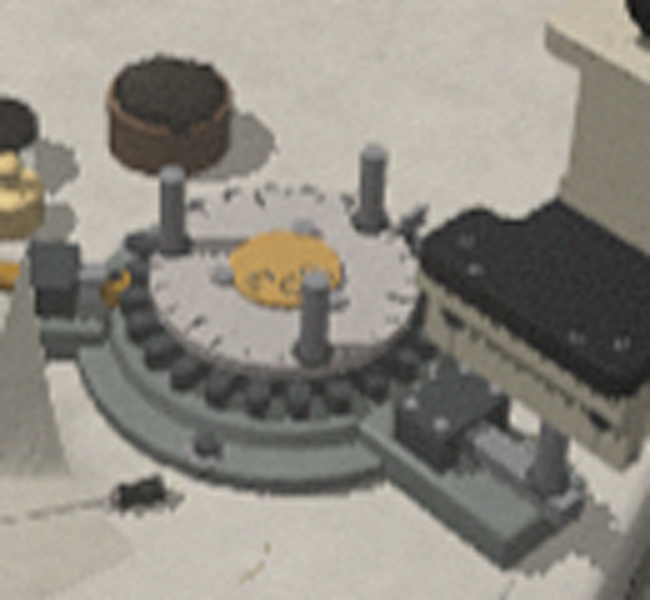

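All three pins sit at the predicted four-click positions. Next, the fingers go behind the bolt pin to push it home.

Request:
apply_moves:
  targets:
    - {"travel":[0,-18,0],"roll":0,"jaw":0}
    - {"travel":[0,-18,0],"roll":0,"jaw":0}
    - {"travel":[2,0,0],"roll":0,"jaw":0}
    - {"travel":[2,0,0],"roll":0,"jaw":0}
    - {"travel":[1,0,0],"roll":0,"jaw":0}
    - {"travel":[1,0,0],"roll":0,"jaw":0}
    - {"travel":[1,0,0],"roll":0,"jaw":0}
    - {"travel":[1,0,0],"roll":0,"jaw":0}
    - {"travel":[1,0,0],"roll":0,"jaw":0}
    - {"travel":[1,0,0],"roll":0,"jaw":0}

```text
clock: 16.2
tool_pos: [0.4656, -0.1039, 0.0714]
orientation: [180.0, 0.1, -20.1]
force: [-2.5, 1.6, 1.2]
opening: 0.0004
gripper_force: 1.2
```

Request:
apply_moves:
  targets:
    - {"travel":[1,0,0],"roll":0,"jaw":0}
    - {"travel":[1,0,0],"roll":0,"jaw":0}
    - {"travel":[1,0,0],"roll":0,"jaw":0}
    - {"travel":[1,0,0],"roll":0,"jaw":0}

```text
clock: 16.6
tool_pos: [0.4698, -0.1053, 0.0714]
orientation: [180.0, 0.0, -20.1]
force: [-2.8, -0.6, 1.0]
opening: 0.0002
gripper_force: 1.5
```

Request:
apply_moves:
  targets:
    - {"travel":[1,0,0],"roll":0,"jaw":0}
    - {"travel":[1,0,0],"roll":0,"jaw":0}
    - {"travel":[1,0,0],"roll":0,"jaw":0}
    - {"travel":[1,0,0],"roll":0,"jaw":0}

```text
clock: 17.0
tool_pos: [0.4737, -0.1066, 0.0715]
orientation: [180.0, 0.0, -20.1]
force: [-3.8, -1.0, -0.6]
opening: 0.0005
gripper_force: 1.7
```

```bash
python3 -c "
from h import *
loc()"
```

```text
t 17.0 local mm [  0.3 134.4] z 71.48273120368704 yaw 0.3900455093950228 Floc [-2.2  3.2] -0.5557509970523188
```

Request:
apply_moves:
  targets:
    - {"travel":[1,0,0],"roll":0,"jaw":0}
    - {"travel":[1,0,0],"roll":0,"jaw":0}
    - {"travel":[1,0,0],"roll":0,"jaw":0}

```text
clock: 17.3
tool_pos: [0.4766, -0.1076, 0.0715]
orientation: [180.0, 0.0, -20.1]
force: [-2.7, -0.3, -0.2]
opening: 0.0009
gripper_force: 1.8
```

Request:
apply_moves:
  targets:
    - {"travel":[1,0,0],"roll":0,"jaw":0}
    - {"travel":[1,0,0],"roll":0,"jaw":0}
    - {"travel":[1,0,0],"roll":0,"jaw":0}

```text
clock: 17.6
tool_pos: [0.4794, -0.1087, 0.0715]
orientation: [180.0, 0.0, -20.1]
force: [-3.9, -2.1, -0.1]
opening: 0.0006
gripper_force: 2.0
```

Request:
apply_moves:
  targets:
    - {"travel":[1,0,0],"roll":0,"jaw":0}
    - {"travel":[0.8,0,0],"roll":0,"jaw":0}

```text
clock: 17.8
tool_pos: [0.4812, -0.1093, 0.0715]
orientation: [180.0, 0.0, -20.1]
force: [-3.9, -2.7, -0.0]
opening: 0.0002
gripper_force: 2.0
```

Request:
apply_moves:
  targets:
    - {"travel":[0.7,0,0],"roll":0,"jaw":0}
    - {"travel":[0,0,0],"roll":0,"jaw":0}

```text
clock: 18.0
tool_pos: [0.4819, -0.1095, 0.0716]
orientation: [180.0, -0.0, -20.1]
force: [-3.3, -2.7, 0.5]
opening: 0.0007
gripper_force: 1.9
```

Request:
apply_moves:
  targets:
    - {"travel":[0.7,0,0],"roll":0,"jaw":0}
    - {"travel":[0,0,0],"roll":0,"jaw":0}

```text
clock: 18.2
tool_pos: [0.4822, -0.1097, 0.0715]
orientation: [180.0, 0.0, -20.1]
force: [-4.1, -2.6, 0.3]
opening: 0.0006
gripper_force: 2.6
```

```bash
python3 -c "
from h import *
loc()"
```

```text
t 18.2 local mm [  0.4 125.4] z 71.48561401108947 yaw 0.38520517355466666 Floc [-3.9  3. ] 0.34178854780047263
```

Last step moved only 0.3 mm, so the bolt is near its stop (125.4, expected about 125.6). Pressing on to confirm.

Request:
apply_moves:
  targets:
    - {"travel":[0.7,0,0],"roll":0,"jaw":0}
    - {"travel":[0,0,0],"roll":0,"jaw":0}

```text
clock: 18.4
tool_pos: [0.4823, -0.1098, 0.0714]
orientation: [180.0, 0.1, -20.1]
force: [-6.7, -0.7, 3.0]
opening: 0.0005
gripper_force: 3.6
```

Request:
apply_moves:
  targets:
    - {"travel":[0.7,0,0],"roll":0,"jaw":0}
    - {"travel":[0,0,0],"roll":0,"jaw":0}

```text
clock: 18.6
tool_pos: [0.4823, -0.1099, 0.0713]
orientation: [180.0, 0.2, -20.1]
force: [-9.0, 2.3, 5.4]
opening: 0.0004
gripper_force: 4.8
```

The bolt is home: the force climbs and nothing moves. I back away and lift.

Request:
apply_moves:
  targets:
    - {"travel":[-4,0,0],"roll":0,"jaw":0}
    - {"travel":[-14,0,0],"roll":0,"jaw":0}
    - {"travel":[0,0,-30],"roll":0,"jaw":0}
    - {"travel":[0,0,-40],"roll":0,"jaw":0}
    - {"travel":[0,-40,-30],"roll":0,"jaw":0}
    - {"travel":[0,-40,0],"roll":0,"jaw":0}
    - {"travel":[0,-40,0],"roll":0,"jaw":0}
    - {"travel":[0,0,0],"roll":0,"jaw":0}
    - {"travel":[0,0,0],"roll":0,"jaw":0}

```text
clock: 19.5
tool_pos: [0.5083, 0.0101, 0.1718]
orientation: [-179.9, -0.1, -20.0]
force: [-0.3, 0.0, 0.1]
opening: 0.0004
gripper_force: 0.0
```

```bash
python3 -c "
from tr import *
loc();track('pics/s8.png')"
```

```text
t 19.5 local mm [121.8 142.9] z 171.78276721790826 yaw 0.5228977369558834 Floc [-0.1  0.3] 0.07915634635081345
0.5549988150596619 364 293
```

View pics/s8.png

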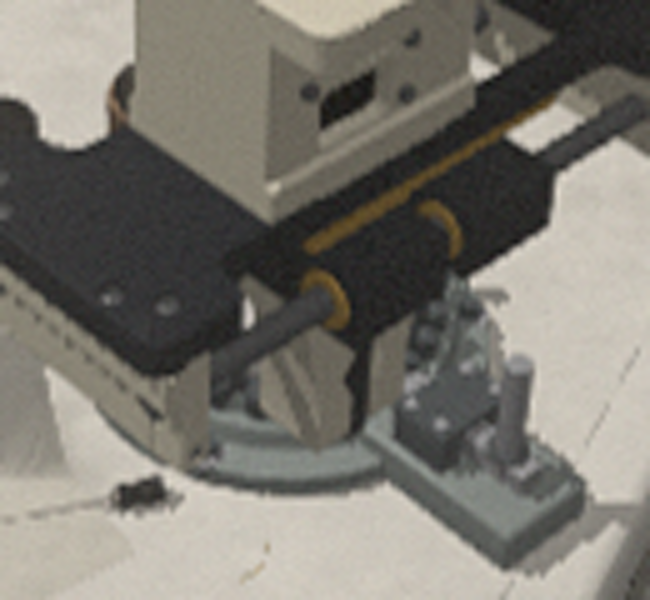

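The bolt pin (517,365) is back at its home spot, with the gripper clear in the foreground. Since the bolt went in, the dial must be at its click stop. I'm handing in.

```bash
python3 -c "
from plant import ctrl
print(ctrl.close_job())"
```

```text
the job is handed in; nothing more can be done
None
```

I drew the bolt, turned the dial four clicks clockwise and pushed the bolt fully home; the job is handed in at about 20 s, pushes peaked around 11 N, and no verdict was returned.

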